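# Seat a cover plate on the clamped studs of a training-cell module

## Task

Take the aluminium cover plate by its handle from the blue stand and fit it on the locating module: nobody knows just where in their slots the two studs are clamped, so you will probably have to slide it lightly across the stud tips until you feel both holes drop over them; bring it down fully home, flat on the module, and let go. Be gentle: never push the plate against the module or its studs with more than about 40 N, and leave the red ring, the blue jaw and the brass fitting where they are.

Things in the scene. Friction and masses are not known exactly. Their poses are not given: they have to be found in the camera images.
- plate: Loose aluminium cover plate, 130 (x) x 104 (y) x 8 mm, about 0.3 kg (varies), with a dark handle on top. Origin: centre of its underside, z up. Two 13 mm round through-holes on its x axis at x = -45 and +45 mm. Starts flat on the stand; may be fitted either way round (half turn).
- handle (a point): Middle of the plate's handle bar, 44 mm straight above the plate's origin, same axes. The level bar lies along x: 64 mm long, 12 mm wide (y), from 36 to 52 mm above the plate's underside, on posts at x = -27 and +27 mm (10 mm thick). Pinch it here from above, fingers closing along y.
- stand: Fixed blue plastic stand, 160 (x) x 134 (y) x 15 mm, on which the plate lies; origin at the centre of its underside, z up. Two lips, 4 mm high and 8 mm wide, along its ends at x = -76 and +76 mm; the plate lies between them.
- module_top (a point): Centre of the module's flat top face, 40 mm above the bench; z up, axes as module. The plate must end flat on this face, its x along this x, its middle at x = 0 and at the studs' y. While it rides on the stud tips its underside is 14 mm above this face.
- module: Fixed aluminium block, 200 (x) x 180 (y) x 40 mm; origin under its centre, z up. Two steel studs, 10 mm thick, stand 14 mm out of its top, the upper 2.5 mm tapered to an 8 mm flat tip. They are at x = -45 and +45 mm, both at the same y: anywhere from -22 to +22 mm along the two dark slots, unmeasured, clamped so that ordinary forces do not shift them.
- ring: Bystander: loose red plastic ring, 80 mm across, 44 mm bore, 22 mm high, origin at the centre of its underside. Leave alone.
- jaw: Bystander: loose blue L-shaped plastic gripper jaw, 60 x 30 mm, 20 mm high with a 40 mm high end, origin at the centre of its underside. Leave alone.
- fitting: Bystander: loose brass stepped fitting, 26 mm across, 34 mm high, standing upright, origin at the centre of its underside. Leave alone.
There are look-alikes about, which are no part of the job. Leave any green, orange or pink look-alike of the plate alone.

How it is judged (in metres and radians):
At the end, for the whole second after the job is handed in: Plate flat on the module, both holes over the studs: underside within 2 mm of the top face, tilt under 0.03 rad, x axes aligned within 0.08 rad (either way round), centre within 4 mm of the module's middle along x and 26 mm along y, at rest, released (z of plate in the frame of module_top between -0.003 and 0.002 m and x of plate in the frame of module_top between -0.004 and 0.004 m and y of plate in the frame of module_top between -0.026 and 0.026 m and angle between the x axis of plate and the x axis of module_top, either way round below 0.08 rad and angle between plate's own z axis and vertical below 0.03 rad and linear speed of plate below 0.01 m/s and contact force between the fingers and plate below 0.1 N); the robot touches nothing.
It fails at once if the plate is pushed against the module or its studs with more than 40 N (contact force between plate and module above 40 N).
It fails at once if the ring is moved by more than 15 mm (distance of ring from where it was at the start of the episode above 0.015 m).
It fails at once if the jaw is moved by more than 15 mm (distance of jaw from where it was at the start of the episode above 0.015 m).
It fails at once if the fitting is moved by more than 15 mm (distance of fitting from where it was at the start of the episode above 0.015 m).
It also fails if it takes over 61 s, if anything falls off the work surface, if the arm or the gripper's body presses on something with over 40 N, if the wrist force passes 120 N, or if a joint passes its speed limit or range.

## Robot

A 6-joint arm with a two-finger parallel gripper is mounted at the origin on the work surface. World frame = base frame: x ahead of the robot, y to its left, z up, the work surface at z = 0. Lengths are in m, angles in degrees, forces in N, time in s.
With the tool pointing down it reaches from about 0.275 to 0.75 m from the base axis. Payload 10.2 kg.
Tool frame: the origin (TCP) lies at the very end of the fingers, on their centre line; the grasp point (between the pads) lies 19 mm behind it (tcp_to_grasp is the z of the grasp point in the tool frame, in m); z points along the fingers, y is the line along which they close (so a half turn about z gives the same grasp; the last joint's range is limited). The gripper opens to 85 mm and grips with 20 to 120 N. Pads are 22 mm wide; open, the fingers measure 114 mm over their backs; the gripper's body (76 mm by 85 mm) begins 54 mm behind the grasp point. The pads swing forward as they close: fully open they stand 13 mm farther back than shut.
Start: joints at [-86.769, 17.928, 85.812, -0, 76.261, -12.8], TCP at [0.145, -0.505, 0.231] pointing down, gripper open.
Joint ranges: [-168.41, 168.41], [-55.51, 124.54], [10.69, 146.95], [-70.63, 250.63], [1, 178], [-165.06, 165.06]. Speed limits (degrees/s): [136.94, 136.94, 172.46, 180, 180, 180].

## Interface

Orientations are given as a 3x3 rotation matrix whose columns are the frame's x, y, z axes.
In Python, from cell import move_ptp, servo_line, move_joints, grip, pause, ik, sense, get_image, IKError, close_job, spot_in, place_of, tcp_to_grasp gives the robot as it stands. Calls block until the motion is done:
- move_ptp(position, orientation): joint-space move of the TCP to a pose.
- servo_line(position, orientation=None, max_speed=0.15, threshold=None): straight line of the TCP; orientation=None keeps the orientation; max_speed is the mean speed in m/s. With threshold (N) it stops when the force on the tool has changed by that much, and returns True; else False.
- move_joints(angles): joint-space move.
- grip(opening): finger opening in m; the grip force is fixed at half the most; returns when the fingers have stopped.
- pause(seconds).
- ik(position, orientation): joint angles nearest the present ones, or None.
- sense(): the state.
- get_image(name): name is "side" or "top"; returns a dict with "color" (480x640x3 uint8, red, green, blue), "intrinsics" (3x3 intrinsics, pixels), "extrinsics" (4x4, takes a point from camera to world coordinates). Camera axes: x right, y up, looking along -z (the intrinsics and any distortion apply to the point x, -y, -z); pixel columns grow to the right and rows downward; lengths in m; the calibration is good to about 2 mm. A picture is of the moment at which its call begins. There is no depth.
A pose or a line that the arm cannot do raises IKError and nothing moves.
- close_job(): hands the job in; it is judged then, once.
Trained networks look in a picture, given as the dict that the camera call returned (one of the last four; its "shot" number tells which), for a name from the list of things; names that differ only in an ending like _2 or _b are one class to them, and where a whole thing is asked for, a point or a joint stands for the part that bears it (a point fixed in the world has none). Each returns a list of dicts, best first, with "conf" (0 to 1); they miss things now and then, are a little off and sometimes report something else, mostly with a low value. They report only what shows in the picture. A call takes as long as a camera call. They do not tell look-alikes from the thing itself.
- spot_in(picture, query): "uv" ([column, row] in pixels, amid what is visible of it).
- place_of(picture, query): "uv" ([column, row] in pixels: a listed point, or the origin of a listed thing).
The state is a dict: "time": time; "joint_positions": joint angles; "dq": joint speeds; "tau": joint torques, N m; "tool_pos": TCP position; "ee_rot": TCP orientation; "force": force on the tool from outside, world axes, zero at the start; "ft_torque": the same for the moment, N m; "width": finger opening in m; "grasp_force": force on a finger pad.
Only numpy, scipy, OpenCV 4.12 (cv2) and the standard library are available. Lean on these libraries where they do the work, as an engineer would, in place of code of your own. Each camera call takes 0.05 s, during which the arm holds its last target. There are 200 camera calls.

## Working session

There is one attempt and no reset: what is moved stays moved. The work goes in short steps, each a Python script; the robot and the scene stay as the last script left them, time stands still between calls to the robot, and variables do not carry over. Pictures are saved under pics/ and viewed, at most 10 in all, crops included, and the job is handed in when it is done.

```bash
mkdir -p pics
cat > h.py <<'E'
import numpy as np, cv2
from cell import *
def ray(p,uv):
    K=np.array(p["intrinsics"]);E=np.array(p["extrinsics"])
    d=np.linalg.inv(K)@[uv[0],uv[1],1]; d=np.array([d[0],-d[1],-d[2]])
    return E[:3,3],E[:3,:3]@d
def at_z(p,uv,z):
    o,d=ray(p,uv); return o+d*(z-o[2])/d[2]
def proj(p,X):
    K=np.array(p["intrinsics"]);E=np.array(p["extrinsics"])
    c=E[:3,:3].T@(np.array(X)-E[:3,3]); q=K@[c[0],-c[1],-c[2]]; return q[:2]/q[2]
def save(p,n): cv2.imwrite(f"pics/{n}.png",p["color"][:,:,::-1])
E
python3 - <<'E'
from h import *
np.set_printoptions(precision=3,suppress=True)
Z=dict(plate=.015,handle=.059,stand=0,module_top=.04,module=0,ring=0,jaw=0,fitting=0)
for c in ("top","side"):
    p=get_image(c);save(p,c+"0");print(c,[k for k in p],np.array(p["extrinsics"])[:3,3])
    print({k:p[k] for k in p if k not in("color","intrinsics","extrinsics")})
    for q in Z:
        for r in place_of(p,q)[:4]: print(q,np.round(r["uv"]),round(r["conf"],2),at_z(p,r["uv"],Z[q]))
print(sense()["force"],sense()["time"],tcp_to_grasp)
E
```

```text
top ['color', 'intrinsics', 'extrinsics', 'shot'] [0.352 0.05  1.116]
{'shot': 1}
plate [288. 355.] 0.82 [0.326 0.138 0.015]
plate [449. 356.] 0.72 [ 0.32  -0.195  0.015]
plate [258. 247.] 0.65 [0.554 0.202 0.015]
plate [421. 136.] 0.61 [ 0.801 -0.161  0.015]
handle [288. 355.] 0.94 [0.326 0.135 0.059]
handle [420. 132.] 0.94 [ 0.792 -0.153  0.059]
handle [184. 346.] 0.75 [0.347 0.343 0.059]
handle [454. 358.] 0.67 [ 0.318 -0.195  0.059]
module_top [451. 239.] 0.63 [ 0.561 -0.208  0.04 ]
module [450. 239.] 0.72 [ 0.567 -0.216  0.   ]
ring [346. 184.] 0.81 [0.698 0.008 0.   ]
ring [346. 244.] 0.64 [0.561 0.012 0.   ]
jaw [360. 317.] 0.6 [ 0.402 -0.014  0.   ]
jaw [455. 236.] 0.56 [ 0.574 -0.226  0.   ]
fitting [346. 246.] 0.57 [0.557 0.011 0.   ]
side ['color', 'intrinsics', 'extrinsics', 'shot'] [ 0.351 -0.713  0.699]
{'shot': 2}
plate [313. 224.] 0.95 [0.546 0.181 0.015]
plate [204. 261.] 0.91 [0.319 0.118 0.015]
plate [219. 408.] 0.72 [ 0.314 -0.217  0.015]
plate [504. 322.] 0.7 [ 0.794 -0.166  0.015]
handle [513. 306.] 0.91 [ 0.796 -0.173  0.059]
handle [315. 203.] 0.89 [0.553 0.194 0.059]
handle [202. 244.] 0.82 [0.321 0.116 0.059]
handle [216. 389.] 0.77 [ 0.315 -0.216  0.059]
stand [314. 226.] 0.61 [0.551 0.195 0.   ]
module_top [382. 361.] 0.65 [ 0.561 -0.213  0.04 ]
module [381. 376.] 0.87 [ 0.563 -0.21   0.   ]
ring [414. 275.] 0.75 [ 0.698 -0.002  0.   ]
jaw [258. 309.] 0.89 [ 0.4   -0.018  0.   ]
fitting [344. 286.] 0.52 [0.563 0.001 0.   ]
[0.34  0.445 0.51 ] 0.9 -0.0187
```

View pics/top0.png

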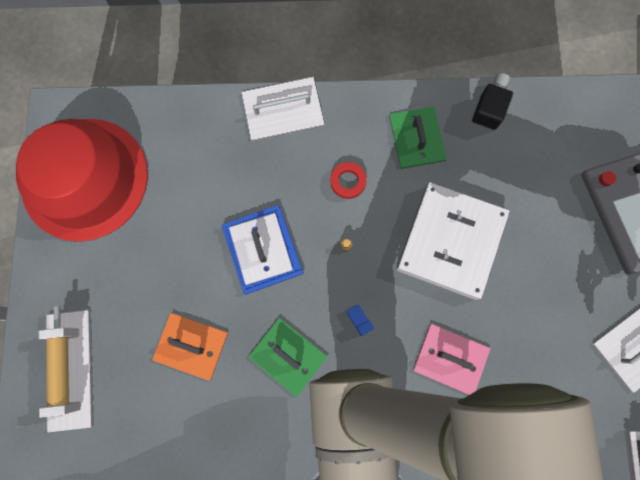

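View pics/side0.png

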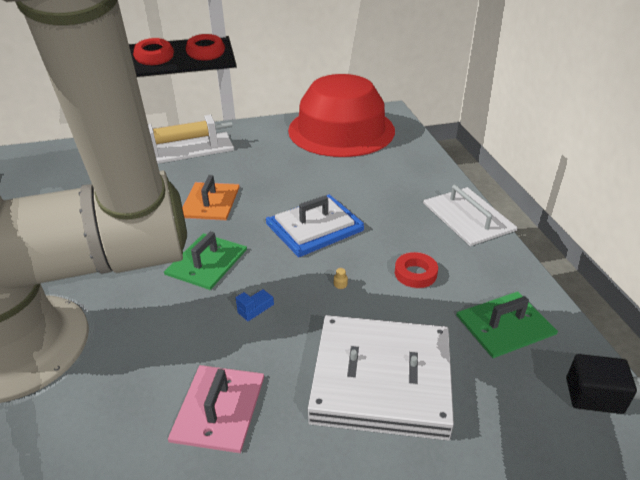

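Top view: the candidates are plate on the blue stand (260,248), green (288,355) and (420,137), orange (190,345), pink (452,358), and white handled panels (283,108) and (625,345). By the description it is the one on the blue stand, at (313,224) in the side view. The module is at (455,240) top and (382,375) side, with its studs in the slots. I'll check it in a close crop.

Run:
```python
import cv2,numpy as np
t=cv2.imread("pics/top0.png");s=cv2.imread("pics/side0.png")
def c(i,u,v,w): 
    h=w*3//4; return cv2.resize(i[v:v+h,u:u+w],(400,300),interpolation=cv2.INTER_CUBIC)
m=np.vstack([np.hstack([c(t,210,200,100),c(s,260,185,112)]),np.hstack([c(t,400,190,120),c(s,320,330,120)])])
cv2.imwrite("pics/crop1.png",m)
```

```text
(no output)
```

View pics/crop1.png

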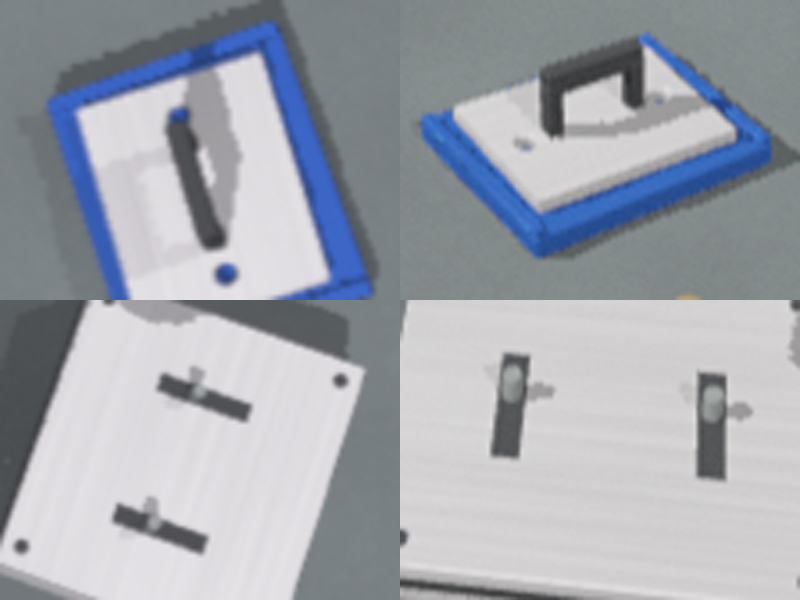

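The crop shows a white plate on the blue stand, lying between its lips, with a dark handle and two holes, so the choice is right. Both studs also show, off-centre in their slots: tips at about (460,217) and (446,257) in top, and (354,351) and (414,358) in side.

Run:
```python
from h import *
np.set_printoptions(precision=4,suppress=True)
t=get_image("top");s=get_image("side")
def f(n,a,b,z):
    A=at_z(t,a,z);B=at_z(s,b,z)
    M=[];r=[]
    for o,d in (ray(t,a),ray(s,b)):
        d=d/np.linalg.norm(d);P=np.eye(3)-np.outer(d,d);M.append(P);r.append(P@o)
    print(n,A[:2],B[:2],"tri",np.linalg.lstsq(np.vstack(M),np.hstack(r),rcond=None)[0]);return (A+B)[:2]/2
def line(n,p,q):
    print(n,"mid",(p+q)/2,"len",np.linalg.norm(p-q),"yaw",np.degrees(np.arctan2(*(p-q)[::-1])))
line("holes",f("h1",(255,228.75),(332,212.4),.023),f("h2",(266.75,268.25),(294.4,225),.023))
line("studs",f("s1",(460,217.3),(413.9,357.9),.054),f("s2",(445.9,256.6),(353.9,351),.054))
line("slots",f("l1",(461.4,219.1),(413.3,367.8),.04),f("l2",(448,258.7),(353.2,361.8),.04))
for p,n in((t,"top"),(s,"side")): 
    for q in("plate","handle"):
        for r in place_of(p,q): 
            X=at_z(p,r["uv"],.015 if q=="plate" else .059)
            if abs(X[0]-.55)<.05 and X[1]>.1: print(n,q,X,r["conf"])
```

```text
h1 [0.5934 0.2079] [0.5913 0.2015] tri [0.5939 0.2087 0.0177]
h2 [0.5068 0.1817] [0.5058 0.1778] tri [0.5069 0.1822 0.0197]
holes mid [0.5493 0.1922] len 0.0895694106092705 yaw 16.11845079352189
s1 [ 0.6035 -0.2264] [ 0.6045 -0.2287] tri [ 0.6047 -0.2271  0.0519]
s2 [ 0.5209 -0.192 ] [ 0.5221 -0.1942] tri [ 0.5219 -0.1926  0.052 ]
studs mid [ 0.5628 -0.2103] len 0.08942841209770727 yaw -22.652705646447803
l1 [ 0.6029 -0.2327] [ 0.6024 -0.2355] tri [ 0.6035 -0.2335  0.0372]
l2 [ 0.5186 -0.1993] [ 0.5189 -0.2027] tri [ 0.5194 -0.2001  0.0367]
slots mid [ 0.5607 -0.2176] len 0.090157575020499 yaw -21.5521943497299
top plate [0.5529 0.2027 0.015 ] 0.64
top handle [0.5499 0.1947 0.059 ] 0.61
side plate [0.5467 0.1805 0.015 ] 0.59
side handle [0.5466 0.1927 0.059 ] 0.56
```

```bash
cat >> h.py <<'E'
def R(yaw):
    a=np.radians(yaw);x=np.array([np.cos(a),np.sin(a),0]);z=np.array([0,0,-1.]);return np.c_[x,np.cross(z,x),z]
E
python3 - <<'E'
from h import *
np.set_printoptions(precision=4,suppress=True)
x,y=.5497,.193;yaw=16.3
for k in (yaw,yaw+180):
    print(k,ik([x,y,.12],R(k)),ik([.563,-.21,.14],R(k-38)))
js=[(abs(ik([x,y,.12],R(k))[5]),k) for k in(yaw,yaw+180) if ik([x,y,.12],R(k)) is not None]
k=min(js)[1];print("yaw",k)
q=np.array(sense()["joint_positions"])
move_ptp([x,y,.15],R(k)); grip(.05)
h=servo_line([x,y,.041],R(k),.1,threshold=8);print("hit",h,sense()["tool_pos"],sense()["force"])
if not h:
    grip(0);s=sense();print(s["width"],s["grasp_force"],s["force"],s["time"])
    servo_line([x,y,.11],None,.1);s=sense();print(s["width"],s["grasp_force"],s["force"],s["tool_pos"],s["time"])
    p=get_image("side");save(p,"side1");save(get_image("top"),"top1")
E
python3 -c "
import cv2,numpy as np
a=cv2.imread('pics/side1.png')[120:300,220:460];b=cv2.imread('pics/top1.png')[150:330,160:400]
cv2.imwrite('pics/c2.png',cv2.resize(np.hstack([a,b]),(800,300),interpolation=cv2.INTER_CUBIC))"
```

```text
16.3 [ 7.8313 31.043  83.7413 -0.     65.2157 81.5313] [-31.6154  31.9412  78.9925  -0.      69.0664  80.0846]
196.3 [  7.8313  31.043   83.7413  -0.      65.2157 -98.4687] [-31.6154  31.9412  78.9925  -0.      69.0664 -99.9154]
yaw 16.3
hit False [0.5501 0.1931 0.0416] [-0.7826 -0.0187 -0.4193]
0.010813838279087233 59.606831073760986 [-1.85    1.701   5.4642] 6.1667
0.011163483345516681 58.42426836490631 [-0.158   0.158  -4.0131] [0.5492 0.1929 0.1092] 7.0083
```

View pics/c2.png

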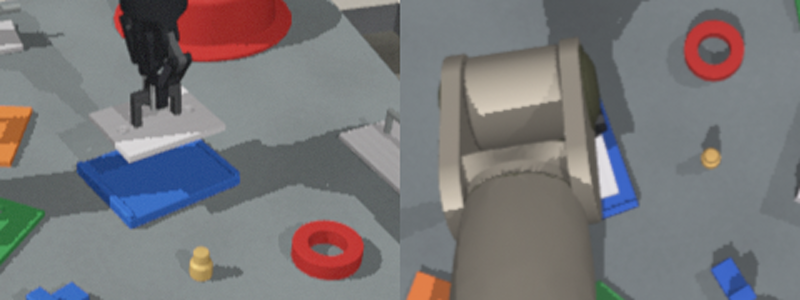

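The plate is held level and hangs clear above the stand (side crop, about (160,125)); the bystanders are untouched. Next I carry it over and probe lightly.

```bash
cat > probe.py <<'E'
from h import *
np.set_printoptions(precision=4,suppress=True)
YAW=-22.0; C=np.array([.5632,-.2098]); ax=R(YAW)[:2,0]; ay=np.array([-ax[1],ax[0]])
def probe(dx,dy,yaw=YAW,hop=.083,thr=5):
    p=C+dx*ax+dy*ay
    servo_line([*p,hop],R(yaw),.05)
    h=servo_line([*p,.0725],R(yaw),.015,threshold=thr)
    s=sense();t=np.array(s["tool_pos"]);d=t[:2]-C;f=np.array(s["force"]);m=np.array(s["ft_torque"])
    print("dx %.1f dy %.1f"%(dx*1e3,dy*1e3),h,"z %.4f act %.1f %.1f"%(t[2],d@ax*1e3,d@ay*1e3),"F",f[:2]@ax,f[:2]@ay,f[2],"M",m[:2]@ax,m[:2]@ay,m[2],"t",s["time"],flush=True)
    return h,t[2]
E
python3 - <<'E'
from probe import *
servo_line([.5497,.193,.16],None,.15)
move_ptp([*C,.16],R(YAW))
servo_line([*C,.1],None,.1);p=get_image("side");save(p,"side2");save(get_image("top"),"top2")
probe(0,0)
c=p["color"][220:440,260:500,::-1];cv2.imwrite("pics/c3.png",cv2.resize(c,(800,600*220*4//(240*3)//1),interpolation=cv2.INTER_CUBIC)[:600])
E
```

```text
dx 0.0 dy 0.0 False z 0.0726 act 0.1 0.0 F -0.4133446464453598 -0.23163879209393434 -3.8126821686783066 M 0.007008410147339421 -0.024712285635180735 0.016251824175710246 t 11.275
```

View pics/c3.png

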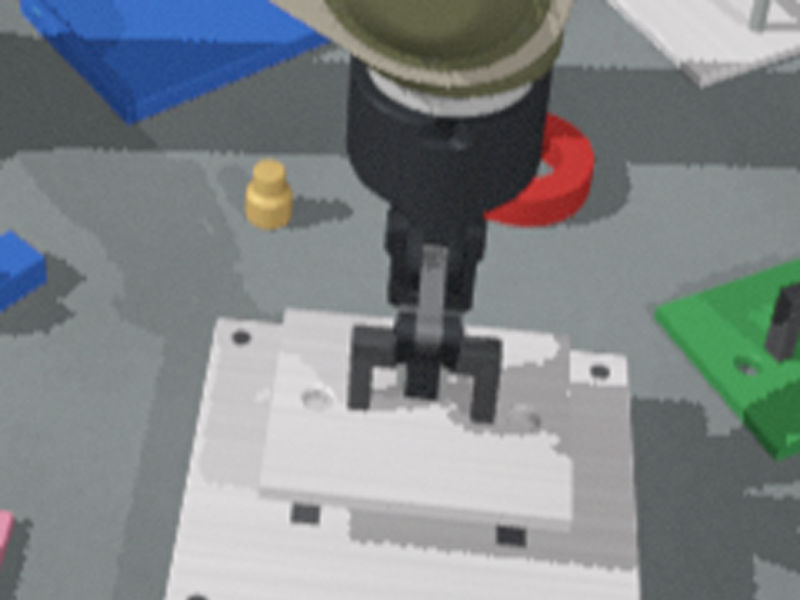

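The pre-descent picture shows the plate level over the slots, with its holes near the studs. The probe passed the tip height (about 0.080) with no contact, so both holes seem to be over the studs. I'll continue down gently.

Run:
```python
from probe import *
t=sense()["tool_pos"]
h=servo_line([*C,.062],None,.012,threshold=5);s=sense();print(h,s["tool_pos"],s["force"],s["ft_torque"],s["time"])
p=get_image("side");save(p,"side3")
c=p["color"][240:440,280:480,::-1];cv2.imwrite("pics/c4.png",cv2.resize(c,(600,600),interpolation=cv2.INTER_CUBIC))
```

```text
True [ 0.5632 -0.2098  0.0665] [-0.0543  0.6753  5.4845] [0.0058 0.0199 0.0051] 11.8417
```

View pics/c4.png

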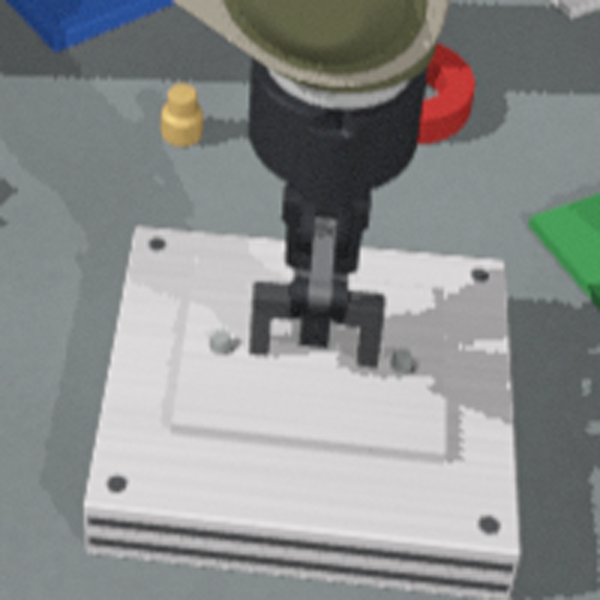

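Both studs stand up through the holes (crop (222,342) and (403,361)) and the plate lies flat, with light contact at the expected height. Release and retreat.

Run:
```python
from probe import *
grip(.05);servo_line([*C,.17],None,.1);pause(.3)
s=sense();print(s["force"],s["time"],s["grasp_force"])
p=get_image("side");save(p,"side4")
c=p["color"][240:440,280:480,::-1];cv2.imwrite("pics/c5.png",cv2.resize(c,(600,600),interpolation=cv2.INTER_CUBIC))
```

```text
[-0.9062  0.3471  0.1435] 13.85 0.0
```

View pics/c5.png

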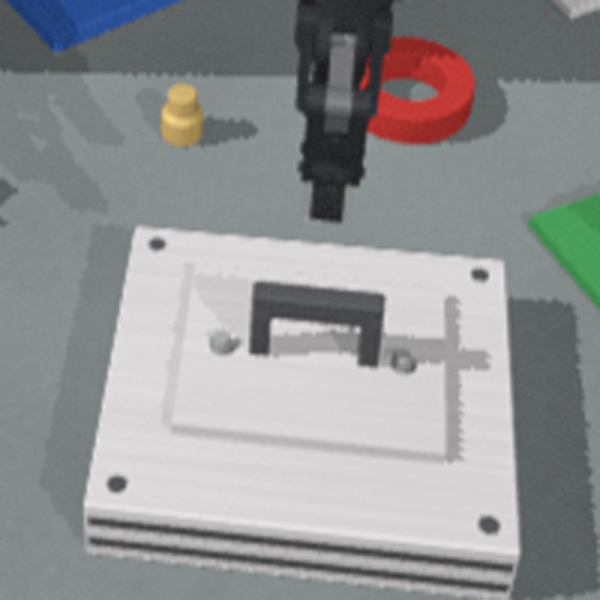

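The plate lies flat on the module, with studs showing in both holes at (222,342) and (403,361). It is released and the gripper is clear.

```bash
python3 -c "
from cell import *
print(close_job())"
```

```text
the job is handed in; nothing more can be done
None
```

The cover plate is on the module, flat with both holes over the studs, released, and the job is handed in at about 14 s; the holes dropped over the studs on the first try with about 5 N of contact, and the bystanders were not touched.

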